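Tip the two cartons into their outlines

ROBOT

A 6-joint arm with a two-finger parallel gripper is mounted at the origin on the work surface. World frame = base frame: x ahead of the robot, y to its left, z up, the work surface at z = 0. Lengths are in m, angles in degrees, forces in N, time in s.
With the tool pointing down it reaches from about 0.25 to 0.8 m from the base axis. Payload 3.9 kg.
Tool frame: the origin (TCP) lies on the mounting face of the last link; the fingertips stand 173 mm ahead of it and the grasp point (between the pads) lies 155 mm ahead of it; z points along the fingers, y is the line along which they close (so a half turn about z gives the same grasp; the last joint's range is limited). The gripper opens to 85 mm and grips with 20 to 120 N. Pads are 22 mm wide; open, the fingers measure 114 mm over their backs; the gripper's body (76 mm by 85 mm) begins 54 mm behind the grasp point. The pads swing forward as they close: fully open they stand 13 mm farther back than shut.
Start: joints at [-65.031, 14.897, -7.913, 67.191, 0, 90], TCP at [0.222, -0.476, 0.405] pointing down, gripper open.
Joint ranges: [-159.42, 159.42], [-47.68, 98.78], [-73.54, 78.23], [-108.79, 121.32], [-90, 84.71], [-180, 180]. Speed limits (degrees/s): [147.25, 147.25, 180, 180, 180, 180].

INTERFACE

Orientations are given as a 3x3 rotation matrix whose columns are the frame's x, y, z axes.
In Python, from rig import env gives the robot as it stands.
- The arm moves only by the tool play_rows, never from a script. Its argument "plan" is a list that holds one entry, the list of rows, each a list of 5 numbers: the finger opening in mm, from 0 to 85.4, then the shift along the tool's x, y, z as a fraction of full scale, then the turn about the tool's z as a fraction of full scale. In form: [[[grip, tx, ty, tz, twist], ...]]. A call has 1 to 5 rows; each row shifts and turns the commanded pose from where the row before left it, along the tool's axes as they then stand; what a row does not reach is not made up. Full scale, the value 1, is 1 m for a shift and 0.08 rad for a turn. A row lasts 1/10 s, in which the tool goes at most 50 mm and 8.59 degrees, less where a joint would pass 70% of its speed; a pose out of reach is approached as far as the arm can. A call with a number of a shift or a turn outside -1 to 1 is refused whole. A call with a gripper value outside its range is refused whole. The fingers move at their own pace and stop on an object; "grip_force" is the grip in N (left out, the last holds). Time passes only in rows, so rows that do not move let the fingers close. It gives the time, the measured TCP pose, the force, the opening and the grip force at its end, in the units of the state.
- env.get_obs(): the state, without advancing time (a new reading comes with each control period).
- env.capture(name): name is "scene" or "top"; returns a dict with "frame" (400x640x3 uint8, red, green, blue), "fx", "fy", "cx", "cy" (pixels), "xyz" and "orientation" of the camera in the world. Camera axes: x right, y down, z forward; pixel columns grow to the right and rows downward; lengths in m; the calibration is good to about 2 mm. A picture is of the moment at which its call begins. There is no depth.
- env.hand_in(): hands the job in; it is judged then, once.
Trained networks look in a picture, given as the dict that the camera call returned (one of the last four; its "shot" number tells which), for a name from the list of things; names that differ only in an ending like _2 or _b are one class to them, and where a whole thing is asked for, a point or a joint stands for the part that bears it (a point fixed in the world has none). Each returns a list of dicts, best first, with "score" (0 to 1); they miss things now and then, are a little off and sometimes report something else, mostly with a low value. They report only what shows in the picture. A call takes as long as a camera call. They do not tell look-alikes from the thing itself.
- env.search_frame(picture, query): "extent" ([left, top, right, bottom] in pixels, round what is visible of it).
- env.masks_of(picture, query): "mask" (400x640 bool, what is visible of it) and "extent" ([left, top, right, bottom] in pixels, round what is visible of it).
- env.place_of(picture, query): "point" ([column, row] in pixels: a listed point, or the origin of a listed thing).
The state is a dict: "t": time; "joint_positions": joint angles; "joint_vel": joint speeds; "tau": joint torques, N m; "eef_pos": TCP position; "orientation": TCP orientation; "wrist_force": force on the tool from outside, world axes, zero at the start; "moment": the same for the moment, N m; "finger_gap": finger opening in m; "finger_force": force on a finger pad.
Only numpy, scipy, OpenCV 4.12 (cv2) and the standard library are available. Lean on these libraries where they do the work, as an engineer would, in place of code of your own. Each camera call takes 0.05 s, during which the arm holds its last target. There are 200 camera calls.

TASK

Two filled cartons, a tall one and a short one, each stand at the near end of their own cork mat with a printed outline, and are to be laid flat for the pantry count: topple each one away from the robot with a gentle fingertip push near its top, so that it lies flat on its broad face wholly inside its mat's outline, top end pointing away from where it stood. Do not pinch, lift or carry the cartons or shove them along standing, leave everything else on the table where it is, and finish clear of everything.

Things in the scene. Friction and masses are not known exactly. Their poses are not given: they have to be found in the camera images.
- tall_carton: Tall cardboard carton, 70 mm wide, 45 mm deep, 175 mm tall, about 0.4 kg, standing on the near end of the long mat. Origin: centre of its underside. z along its height, y across its width, x through its depth, pointing (within about 2 degrees) along the outline, the way it has to fall. Pushed near the top it tips over its bottom edge; pushed near the foot it slides.
- tall_carton_top (a point): Centre of the tall carton's top end, 175 mm above its underside; axes as the carton's.
- short_carton: Short cardboard carton, 90 mm wide, 45 mm deep, 125 mm tall, about 0.3 kg, standing on the near end of the short mat. Origin: centre of its underside. z along its height, y across its width, x through its depth, pointing (within about 2 degrees) along the outline, the way it has to fall. Pushed near the top it tips over its bottom edge; pushed near the foot it slides.
- short_carton_top (a point): Centre of the short carton's top end, 125 mm above its underside; axes as the carton's.
- long_mat_outline (a point): Centre of the dark rectangular outline printed on the long cork mat (280 x 120 mm, 4 mm thick, fixed), on its upper face. Inside the line: 225 mm along x and 100 mm along y. x points along the mat from the standing tall carton to the far end; z up. The standing carton's far face is about 25 mm inside the outline's near line.
- short_mat_outline (a point): Centre of the dark rectangular outline printed on the short cork mat (230 x 140 mm, 4 mm thick, fixed), on its upper face. Inside the line: 175 mm along x and 120 mm along y. x points along the mat from the standing short carton to the far end; z up. The standing carton's far face is about 25 mm inside the outline's near line.
- shaker: Small steel pepper shaker, 42 mm wide, 82 mm tall, standing beside or between the two mats; bystander. Origin: centre of its underside.
- tin: Food can, 60 mm wide, 100 mm tall, standing on the left; bystander. Origin: centre of its underside.
- cruet: Green glass cruet, 72 mm wide, 165 mm tall, standing on a round wooden turntable (250 mm wide, 30 mm high) at the left; bystander. Origin: centre of its underside.
- salt_dish: White ceramic salt dish, 90 mm wide, 35 mm high, on the turntable; bystander. Origin: centre of its underside.
- masher: Wooden masher, 235 mm long, 68 mm thick, lying on the right side; bystander. Origin: on the table under its thick half.
- bucket_lid: Red plastic bucket lid, 200 mm wide, 16 mm high, lying flat on the right side; bystander. Origin: centre of its underside.
There are look-alikes about, which are no part of the job. What is shaped like the tall_carton but green or pink is not meant. What is shaped like the short_carton but yellow is not meant.

How it is judged:
By the outcome, as a careful person would: the job done as asked, in the order asked, and still so for the second after the job is handed in, with the robot touching nothing.
It also fails if it takes over 48 s, if anything falls off the work surface, if the arm or the gripper's body presses on something with over 40 N, if the wrist force passes 120 N, or if a joint passes its speed limit or range.

## Working session

There is one attempt and no reset: what is moved stays moved. The work goes in short steps, Python scripts to look and compute and a tool call to move; the robot and the scene stay as the last step left them, time stands still between calls to the robot, and variables do not carry over. Pictures are saved under pics/ and viewed, at most 10 in all, crops included, and the job is handed in when it is done.

Besides the shell and the picture viewer there is one more tool, called in YAML: its name, and indented under it one key for each argument. play_rows: Moves the arm, as the interface text tells. Shift numbers are shares of 1 m and turn numbers shares of 0.08 rad, none past 1 either way. Its arguments: {"type":"object","properties":{"plan":{"type":"array"},"grip_force":{"type":"number"}},"required":["plan"]}

```bash
mkdir -p pics; cat > h.py <<'E'
import numpy as np, cv2
from rig import env
def ray(p,u,v):
    d=np.array([(u-p["cx"])/p["fx"],(v-p["cy"])/p["fy"],1.0]); R=np.array(p["orientation"]); return np.array(p["xyz"]),R@d
def onz(p,uv,z):
    o,d=ray(p,*uv); return o+d*(z-o[2])/d[2]
def proj(p,X):
    c=np.array(p["orientation"]).T@(np.array(X)-np.array(p["xyz"])); return np.array([c[0]/c[2]*p["fx"]+p["cx"],c[1]/c[2]*p["fy"]+p["cy"]])
def save(p,n): cv2.imwrite("pics/"+n,p["frame"][:,:,::-1])
E
python3 - <<'E'
from h import *
np.set_printoptions(precision=3,suppress=True)
o=env.get_obs();print(o["t"],o["eef_pos"],o["orientation"])
Z=dict(tall_carton=.004,tall_carton_top=.179,short_carton=.004,short_carton_top=.129,long_mat_outline=.004,short_mat_outline=.004,shaker=0)
ps=[]
for n in("scene","top"):
    p=env.capture(n);save(p,n+"0.png");ps.append(p)
    print(n,np.array(p["xyz"]),p["fx"])
    for q,z in Z.items():
        for r in env.place_of(p,q)[:4]: print(q,round(r["score"],2),np.array(r["point"]),onz(p,r["point"],z))
im=np.vstack([cv2.resize(p["frame"],(480,300)) for p in ps]);cv2.imwrite("pics/b0.png",im[:,:,::-1])
E
```

```text
0.0 [ 0.221 -0.476  0.404] [[ 0.907  0.422 -0.001]
 [ 0.422 -0.907  0.002]
 [-0.    -0.002 -1.   ]]
scene [ 1.34  -0.389  1.153] 456.3233467795481
tall_carton 0.97 [315.1 235.4] [ 0.461 -0.005  0.004]
tall_carton 0.88 [349.4 205.9] [0.391 0.158 0.004]
tall_carton 0.6 [258.4 221.5] [ 0.325 -0.152  0.004]
tall_carton 0.38 [392.5 180.8] [0.346 0.36  0.004]
tall_carton_top 0.97 [259.2 182.9] [ 0.329 -0.132  0.179]
tall_carton_top 0.62 [308.9 198.5] [ 0.457 -0.02   0.179]
tall_carton_top 0.55 [351.4 167.3] [0.387 0.16  0.179]
tall_carton_top 0.41 [239.5 231.1] [ 0.491 -0.248  0.179]
short_carton 0.88 [200.  223.7] [ 0.25  -0.332  0.004]
short_carton 0.84 [245.3 255.4] [ 0.442 -0.237  0.004]
short_carton_top 0.66 [237.1 229.6] [ 0.439 -0.245  0.129]
short_carton_top 0.55 [193.1 196.7] [ 0.248 -0.329  0.129]
long_mat_outline 0.67 [329.2 254.1] [0.55  0.004 0.004]
short_mat_outline 0.58 [259.2 272. ] [ 0.52  -0.219  0.004]
shaker 0.64 [390.2 229. ] [0.54  0.234 0.   ]
shaker 0.44 [243.  253.5] [ 0.429 -0.241  0.   ]
top [0.055 0.054 1.94 ] 497.3704384100701
tall_carton 0.96 [339.4 191. ] [ 0.459 -0.015  0.004]
tall_carton 0.96 [374.9 223.5] [ 0.332 -0.156  0.004]
tall_carton 0.85 [295.6 207.5] [0.388 0.157 0.004]
tall_carton 0.34 [214.7 160.4] [0.573 0.489 0.004]
tall_carton_top 0.7 [342.7 181.5] [ 0.458 -0.02   0.179]
tall_carton_top 0.66 [375.6 218.6] [ 0.325 -0.14   0.179]
tall_carton_top 0.62 [288.4 202.5] [0.376 0.174 0.179]
short_carton 0.89 [394.9 196.7] [ 0.441 -0.236  0.004]
short_carton 0.81 [420.8 247.2] [ 0.243 -0.335  0.004]
short_carton 0.33 [344.8 183. ] [ 0.492 -0.036  0.004]
short_carton_top 0.62 [429.6 242.4] [ 0.249 -0.342  0.129]
short_carton_top 0.55 [401.4 186.8] [ 0.454 -0.241  0.129]
long_mat_outline 0.62 [334.3 167. ] [0.557 0.007 0.004]
short_mat_outline 0.56 [392.8 174.5] [ 0.532 -0.228  0.004]
shaker 0.53 [276.4 168.6] [0.546 0.24  0.   ]
```

View pics/scene0.png

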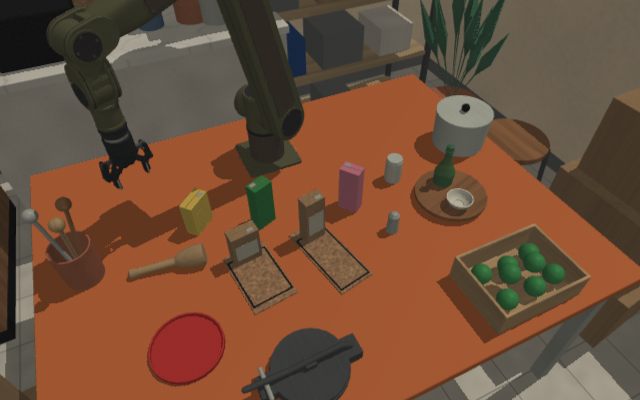

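View pics/top0.png

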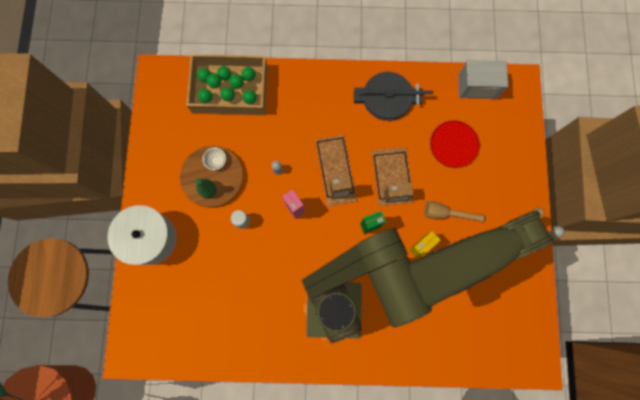

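The scene picture shows these candidates.
- **Tall:** brown (312,215) on the long mat, green (260,202) and pink (351,187). I choose the brown one.
- **Short:** brown (243,243) on the short mat and yellow (196,212). I choose the brown one.

Next I take one rectified close crop to check the choice and measure the mats' axes.

```bash
python3 - <<'E'
from h import *
np.set_printoptions(precision=3,suppress=True)
x0,x1,y0,y1=.37,.68,-.32,.08; S=1000
out=[]
for n in("scene","top"):
    p=env.capture(n)
    W=np.array([[x1,y1],[x1,y0],[x0,y0],[x0,y1]]); src=np.float32([proj(p,[*w,.004]) for w in W])
    dst=np.float32([[ (y1-w[1])*S,(x1-w[0])*S] for w in W])
    im=cv2.warpPerspective(p["frame"],cv2.getPerspectiveTransform(src,dst),(400,310),flags=cv2.INTER_CUBIC)
    out.append(im)
    hsv=cv2.cvtColor(im,cv2.COLOR_RGB2HSV)
    m=((hsv[...,1]<185)|(hsv[...,2]<75)).astype(np.uint8)
    m=cv2.morphologyEx(m,cv2.MORPH_OPEN,np.ones((5,5)))
    for c in cv2.findContours(m,cv2.RETR_EXTERNAL,cv2.CHAIN_APPROX_NONE)[0]:
        if cv2.contourArea(c)>5000:
            b=cv2.boxPoints(cv2.minAreaRect(c)); w=np.c_[x1-b[:,1]/S,y1-b[:,0]/S]
            e=np.roll(w,-1,0)-w; print(n,"corners",w.tolist() and np.round(w,3).tolist(),"len",np.linalg.norm(e,axis=1)[:2],"ang",np.degrees(np.arctan2(e[:,1],e[:,0])))
    for q,zt in(("tall_carton",.179),("short_carton",.129)):
        r=[a for a in env.masks_of(p,q)]
        for a in r[:3]: print(n,q,round(a["score"],2),a["extent"])
cv2.imwrite("pics/rect.png",np.hstack(out)[:,:,::-1])
E
```

```text
scene corners [[0.6800000071525574, 0.07999999821186066], [0.6800000071525574, -0.3190000057220459], [0.3709999918937683, -0.3190000057220459], [0.3709999918937683, 0.07999999821186066]] len [0.399 0.309] ang [-90. 180.  90.   0.]
scene tall_carton 0.94 [299.8, 189.5, 328.1, 241.1]
scene tall_carton 0.9 [337.1, 160.1, 362.7, 211.4]
scene tall_carton 0.87 [243.9, 175.8, 275.0, 229.4]
scene short_carton 0.9 [179.1, 189.1, 213.9, 231.9]
scene short_carton 0.82 [221.7, 220.7, 264.0, 265.7]
top corners [[0.6309999823570251, -0.14300000667572021], [0.6489999890327454, -0.28299999237060547], [0.4230000078678131, -0.31200000643730164], [0.4050000011920929, -0.1720000058412552]] len [0.141 0.227] ang [ -82.657 -172.657   97.343    7.343]
top corners [[0.6700000166893005, 0.0860000029206276], [0.6930000185966492, -0.02800000086426735], [0.42100000381469727, -0.08299999684095383], [0.39800000190734863, 0.03200000151991844]] len [0.117 0.277] ang [ -78.69 -168.69  101.31   11.31]
top tall_carton 0.93 [283.5, 192.2, 301.3, 218.0]
top tall_carton 0.9 [364.0, 209.2, 385.0, 233.2]
top tall_carton 0.63 [331.3, 177.6, 351.0, 200.6]
top short_carton 0.77 [382.8, 183.8, 415.3, 200.7]
top short_carton 0.57 [409.8, 230.9, 439.4, 259.2]
```

View pics/rect.png

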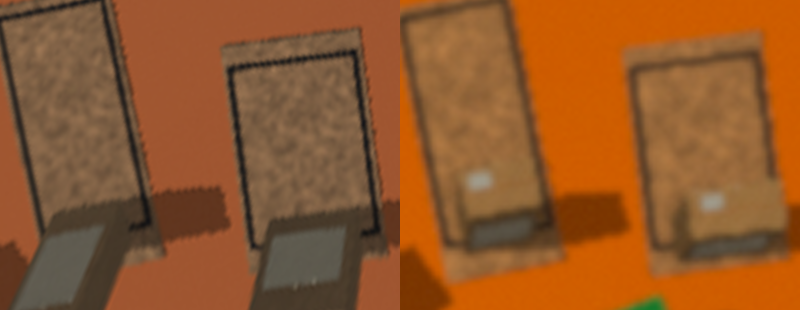

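The crop confirms brown cartons on the near ends of both mats. Long axis is ≈11.3° and short axis ≈7°. The tall origin is ≈(0.457,-0.018) and the short ≈(0.444,-0.240). Now I shut the fingers, turn, and travel high.

play_rows:
  plan:
    - [[0, 0, 0, 0, 1], [0, 0, 0, 0, 1], [0, 0, 0, 0, 1], [0, 0.017, -0.027, 0, 0], [0, 0.017, -0.027, 0, 0]]

```text
t: 1.6
eef_pos: [0.2445, -0.4162, 0.4045]
orientation: [[0.981, 0.193, 0.0], [0.193, -0.981, 0.0], [0.0, -0.0, -1.0]]
wrist_force: [0.4, 0.9, -0.1]
finger_gap: 0.012
finger_force: 0.0
```

play_rows:
  plan:
    - [[0, 0.017, -0.027, 0, 0], [0, 0.017, -0.027, 0, 0], [0, 0.017, -0.027, 0, 0], [0, 0.017, -0.027, 0, 0], [0, 0.017, -0.027, 0, 0]]

```text
t: 2.1
eef_pos: [0.3018, -0.2662, 0.4048]
orientation: [[0.981, 0.194, 0.0], [0.194, -0.981, -0.0], [0.0, 0.0, -1.0]]
wrist_force: [1.6, -0.3, 0.2]
finger_gap: -0.0003
finger_force: 0.0
```

play_rows:
  plan:
    - [[0, 0.017, -0.027, 0, 0], [0, 0.017, -0.027, 0, 0], [0, 0.017, -0.027, 0, 0], [0, 0.017, -0.027, 0, 0], [0, 0.017, -0.027, 0, 0]]

```text
t: 2.6
eef_pos: [0.3589, -0.1172, 0.405]
orientation: [[0.981, 0.194, 0.001], [0.194, -0.981, -0.0], [0.001, 0.0, -1.0]]
wrist_force: [0.1, -0.2, 1.3]
finger_gap: 0.0002
finger_force: 0.0
```

play_rows:
  plan:
    - [[0, 0.017, -0.027, 0, 0], [0, 0.017, -0.027, 0, 0], [0, 0.017, -0.027, 0, 0], [0, 0, 0, 0, 0], [0, 0, 0, 0, 0]]

```text
t: 3.1
eef_pos: [0.393, -0.0286, 0.4047]
orientation: [[0.981, 0.196, -0.0], [0.196, -0.981, -0.001], [-0.0, 0.0, -1.0]]
wrist_force: [0.0, -0.5, 0.0]
finger_gap: -0.0003
finger_force: 0.0
```

play_rows:
  plan:
    - [[0, 0, 0.002, 0.019, 0], [0, 0, 0, 0.019, 0], [0, 0, 0, 0.019, 0], [0, 0, 0, 0.018, 0], [0, 0, 0, 0, 0]]

```text
t: 3.6
eef_pos: [0.3916, -0.032, 0.3279]
orientation: [[0.981, 0.193, -0.005], [0.193, -0.981, -0.0], [-0.005, -0.001, -1.0]]
wrist_force: [0.6, -0.1, 1.1]
finger_gap: 0.0002
finger_force: 0.0
```

```bash
python3 - <<'E'
from h import *
p=env.capture("scene");print(env.get_obs()["eef_pos"],env.get_obs()["wrist_force"])
cv2.imwrite("pics/c1.png",cv2.resize(p["frame"][120:300,200:400],None,fx=3,fy=3)[:,:,::-1])
E
```

```text
[ 0.39232206 -0.03191138  0.32906349] [ 0.14927914  0.15638283 -0.12295194]
```

View pics/c1.png

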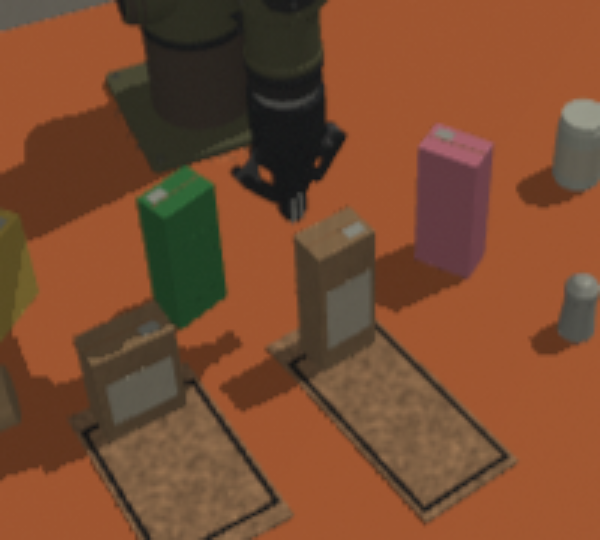

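```bash
python3 - <<'E'
from h import *
p=env.capture("scene")
f=lambda X:((proj(p,X)-[200,120])*3).round()
for z in(.143,.156,.17): print(z,f([.392,-.032,z]))
c,s=np.cos(.197),np.sin(.197)
for a,b in((-.0225,.035),(-.0225,-.035),(.0225,-.035),(.0225,.035)): print("top",f([.457+a*c-b*s,-.018+a*s+b*c,.179]))
E
```

```text
0.143 [292. 223.]
0.156 [291. 214.]
0.17 [291. 204.]
top [344. 207.]
top [287. 237.]
top [313. 263.]
top [370. 233.]
```

play_rows:
  plan:
    - [[0, 0.008, 0, 0, 0], [0, 0.008, 0, 0, 0], [0, 0.004, 0, 0, 0], [0, 0.003, 0, 0, 0], [0, 0.003, 0, 0, 0]]

```text
t: 4.2
eef_pos: [0.4193, -0.0258, 0.3298]
orientation: [[0.981, 0.195, 0.0], [0.195, -0.981, -0.0], [0.0, 0.0, -1.0]]
wrist_force: [0.2, 0.8, 1.0]
finger_gap: -0.0002
finger_force: 0.0
```

play_rows:
  plan:
    - [[0, 0.003, 0, 0, 0], [0, 0.003, 0, 0, 0], [0, 0.003, 0, 0, 0], [0, 0.003, 0, 0, 0], [0, 0.003, 0, 0, 0]]

```text
t: 4.7
eef_pos: [0.4338, -0.023, 0.3297]
orientation: [[0.981, 0.195, -0.0], [0.195, -0.981, -0.0], [-0.0, 0.0, -1.0]]
wrist_force: [0.4, 0.3, 0.5]
finger_gap: 0.0003
finger_force: 0.3
```

play_rows:
  plan:
    - [[0, 0.003, 0, 0, 0], [0, 0.003, 0, 0, 0], [0, 0.003, 0, 0, 0], [0, 0.003, 0, 0, 0], [0, 0.003, 0, 0, 0]]

```text
t: 5.2
eef_pos: [0.4486, -0.0201, 0.3297]
orientation: [[0.981, 0.195, 0.0], [0.195, -0.981, -0.0], [0.0, 0.0, -1.0]]
wrist_force: [0.9, 0.3, 0.1]
finger_gap: -0.0002
finger_force: 0.1
```

```bash
python3 - <<'E'
from h import *
p=env.capture("scene")
cv2.imwrite("pics/c2.png",cv2.resize(p["frame"][120:300,200:400],None,fx=2.5,fy=2.5)[:,:,::-1])
E
```

```text
(no output)
```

View pics/c2.png

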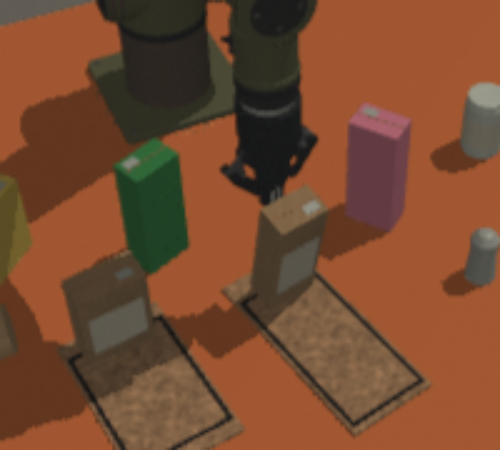

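The carton (crop 285,240) is tilting cleanly about its far edge, with its foot still in place. I keep pushing gently.

play_rows:
  plan:
    - [[0, 0.003, 0, 0, 0], [0, 0.003, 0, 0, 0], [0, 0.003, 0, 0, 0], [0, 0.003, 0, 0, 0], [0, 0.003, 0, 0, 0]]

```text
t: 5.75
eef_pos: [0.4633, -0.0171, 0.3297]
orientation: [[0.981, 0.195, 0.0], [0.195, -0.981, 0.0], [0.0, -0.0, -1.0]]
wrist_force: [0.2, 0.4, 0.9]
finger_gap: -0.0001
finger_force: 0.0
```

play_rows:
  plan:
    - [[0, 0.003, 0, 0, 0], [0, 0.003, 0, 0, 0], [0, 0.003, 0, 0, 0], [0, 0.003, 0, 0, 0], [0, 0.003, 0, 0, 0]]

```text
t: 6.25
eef_pos: [0.478, -0.0142, 0.3297]
orientation: [[0.981, 0.195, -0.0], [0.195, -0.981, 0.0], [-0.0, -0.0, -1.0]]
wrist_force: [-0.0, 0.2, 1.1]
finger_gap: 0.0
finger_force: 0.0
```

play_rows:
  plan:
    - [[0, 0.003, 0, 0, 0], [0, 0, 0, 0, 0], [0, 0, 0, 0, 0], [0, 0, 0, 0, 0], [0, 0, 0, 0, 0]]

```text
t: 6.75
eef_pos: [0.4805, -0.0137, 0.3297]
orientation: [[0.981, 0.194, -0.0], [0.194, -0.981, 0.0], [-0.0, -0.0, -1.0]]
wrist_force: [-0.1, 0.5, 0.4]
finger_gap: 0.0001
finger_force: 0.0
```

```bash
python3 - <<'E'
from h import *
p=env.capture("scene")
cv2.imwrite("pics/c3.png",cv2.resize(p["frame"][120:300,200:400],None,fx=2.5,fy=2.5)[:,:,::-1])
E
```

```text
(no output)
```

View pics/c3.png

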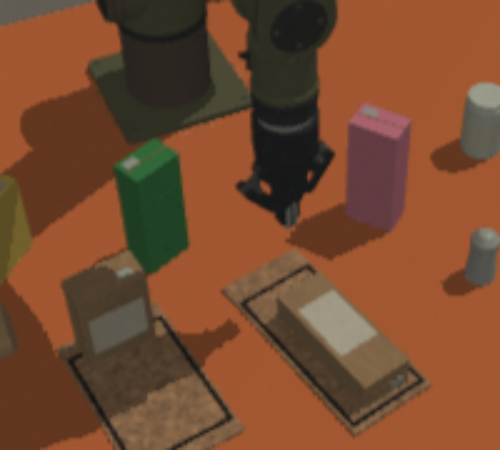

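The tall carton lies flat in the outline (crop 340,330). Next I go round behind the short carton, passing high.

play_rows:
  plan:
    - [[0, 0, 0, -0.025, 0.94], [0, 0, 0, -0.025, 0], [0, -0.016, 0.0275, 0, 0], [0, -0.016, 0.0275, 0, 0], [0, -0.016, 0.0275, 0, 0]]

```text
t: 7.3
eef_pos: [0.4425, -0.1021, 0.38]
orientation: [[0.993, 0.121, 0.001], [0.121, -0.993, -0.0], [0.001, 0.0, -1.0]]
wrist_force: [-0.6, -0.2, -0.0]
finger_gap: -0.0
finger_force: 0.0
```

play_rows:
  plan:
    - [[0, -0.016, 0.0275, 0, 0], [0, -0.016, 0.0275, 0, 0], [0, -0.016, 0.0275, 0, 0], [0, -0.016, 0.0275, 0, 0], [0, -0.016, 0.0275, 0, 0]]

```text
t: 7.8
eef_pos: [0.3793, -0.2486, 0.3798]
orientation: [[0.993, 0.12, 0.0], [0.12, -0.993, -0.0], [0.0, 0.0, -1.0]]
wrist_force: [1.3, -0.3, 0.1]
finger_gap: -0.0
finger_force: 0.0
```

play_rows:
  plan:
    - [[0, 0, 0, 0, 0], [0, 0, 0, 0, 0], [0, 0, 0, 0, 0]]

```text
t: 8.1
eef_pos: [0.3801, -0.2469, 0.3797]
orientation: [[0.993, 0.121, 0.0], [0.121, -0.993, 0.001], [0.0, -0.001, -1.0]]
wrist_force: [0.6, 0.1, 0.1]
finger_gap: -0.0004
finger_force: 0.0
```

```bash
python3 - <<'E'
from h import *
np.set_printoptions(precision=4,suppress=True)
o=env.get_obs();print(o["eef_pos"],o["wrist_force"])
x0,x1,y0,y1=.42,.70,-.1,.1; S=2000
p=env.capture("top");out=[]
for z in(.004,.049):
    W=np.array([[x1,y1],[x1,y0],[x0,y0],[x0,y1]]); src=np.float32([proj(p,[*w,z]) for w in W])
    dst=np.float32([[(y1-w[1])*S,(x1-w[0])*S] for w in W])
    out.append(cv2.warpPerspective(p["frame"],cv2.getPerspectiveTransform(src,dst),(400,560),flags=cv2.INTER_CUBIC))
cv2.imwrite("pics/t1.png",np.hstack(out)[:,:,::-1])
E
```

```text
[ 0.3801 -0.2469  0.3797] [0.6147 0.0506 0.1075]
```

View pics/t1.png

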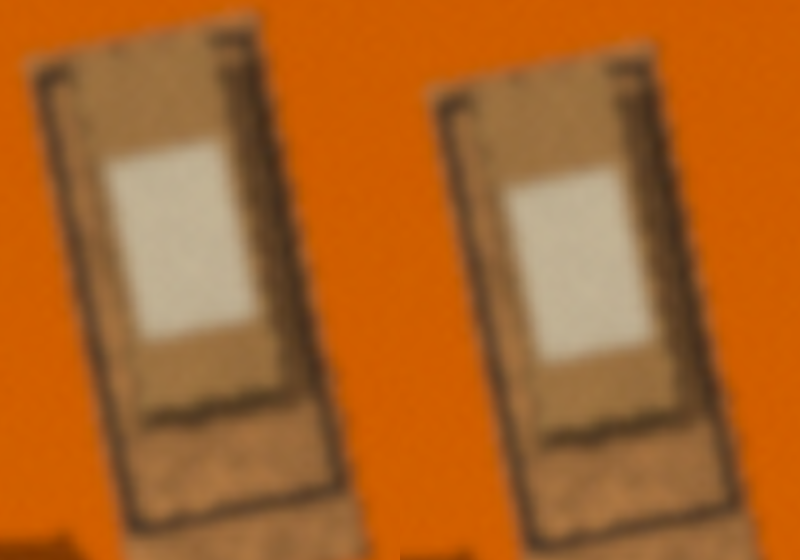

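The tall carton is within both side lines. Its far-end margin looks small, so I will measure it later from the scene camera. Now the short one.

play_rows:
  plan:
    - [[0, 0, 0.001, 0.025, 0], [0, 0, 0, 0.025, 0], [0, 0, 0, 0.025, 0], [0, 0, 0, 0.024, 0], [0, 0, 0, 0, 0]]

```text
t: 8.65
eef_pos: [0.3791, -0.2466, 0.2781]
orientation: [[0.992, 0.122, -0.005], [0.122, -0.992, 0.004], [-0.005, -0.004, -1.0]]
wrist_force: [-0.7, 0.6, -0.4]
finger_gap: -0.0001
finger_force: 0.0
```

play_rows:
  plan:
    - [[0, 0.007, 0, 0, 0], [0, 0.007, 0, 0, 0], [0, 0.004, 0, 0, 0], [0, 0.003, 0, 0, 0], [0, 0.003, 0, 0, 0]]

```text
t: 9.15
eef_pos: [0.4046, -0.2457, 0.2813]
orientation: [[0.993, 0.121, 0.001], [0.121, -0.993, -0.001], [0.001, 0.001, -1.0]]
wrist_force: [0.2, 0.2, -0.5]
finger_gap: -0.0002
finger_force: 0.0
```

play_rows:
  plan:
    - [[0, 0.003, 0, 0, 0], [0, 0.003, 0, 0, 0], [0, 0.003, 0, 0, 0], [0, 0.003, 0, 0, 0], [0, 0.003, 0, 0, 0]]

```text
t: 9.65
eef_pos: [0.419, -0.2438, 0.2807]
orientation: [[0.993, 0.12, -0.0], [0.12, -0.993, 0.0], [-0.0, -0.0, -1.0]]
wrist_force: [-0.3, 0.6, 0.3]
finger_gap: -0.0002
finger_force: 0.3
```

```bash
python3 - <<'E'
from h import *
p=env.capture("scene")
A=cv2.resize(p["frame"][190:290,200:330],None,fx=3.5,fy=3.5,interpolation=cv2.INTER_CUBIC)
x0,x1,y0,y1=.61,.71,-.04,.08; S=3000
W=np.array([[x1,y1],[x1,y0],[x0,y0],[x0,y1]]); src=np.float32([proj(p,[*w,.004]) for w in W])
dst=np.float32([[(y1-w[1])*S,(x1-w[0])*S] for w in W])
B=cv2.warpPerspective(p["frame"],cv2.getPerspectiveTransform(src,dst),(340,350),flags=cv2.INTER_CUBIC)
cv2.imwrite("pics/d.png",np.hstack([A,B])[:,:,::-1])
E
```

```text
(no output)
```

View pics/d.png

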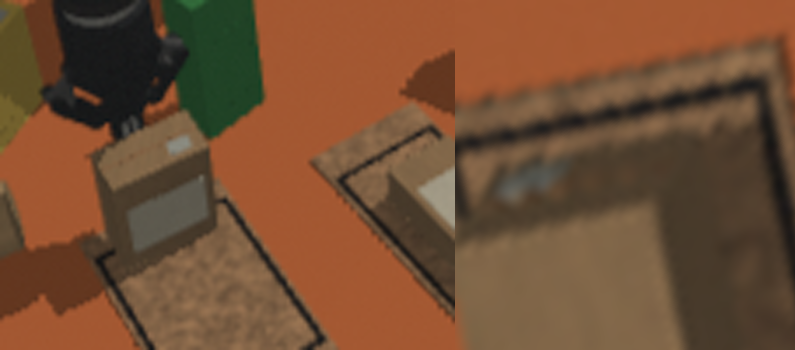

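Left panel shows the short carton just starting to tip (150,190). Right panel shows the tall carton's far end a few mm inside the far line. I continue gently.

play_rows:
  plan:
    - [[0, 0.003, 0, 0, 0], [0, 0.003, 0, 0, 0], [0, 0.003, 0, 0, 0], [0, 0.003, 0, 0, 0], [0, 0.003, 0, 0, 0]]

```text
t: 10.2
eef_pos: [0.4341, -0.242, 0.2807]
orientation: [[0.993, 0.12, 0.0], [0.12, -0.993, -0.0], [0.0, 0.0, -1.0]]
wrist_force: [0.2, 0.8, 0.1]
finger_gap: 0.0001
finger_force: 0.1
```

play_rows:
  plan:
    - [[0, 0.002, 0, 0, 0], [0, 0.002, 0, 0, 0], [0, 0.002, 0, 0, 0], [0, 0.002, 0, 0, 0], [0, 0.002, 0, 0, 0]]

```text
t: 10.7
eef_pos: [0.4439, -0.2408, 0.2807]
orientation: [[0.993, 0.12, 0.0], [0.12, -0.993, -0.0], [0.0, 0.0, -1.0]]
wrist_force: [0.4, 0.2, 0.4]
finger_gap: 0.0002
finger_force: 0.0
```

play_rows:
  plan:
    - [[0, 0.002, 0, 0, 0], [0, 0.002, 0, 0, 0], [0, 0.002, 0, 0, 0], [0, 0.002, 0, 0, 0], [0, 0.002, 0, 0, 0]]

```text
t: 11.2
eef_pos: [0.4538, -0.2396, 0.2807]
orientation: [[0.993, 0.12, 0.0], [0.12, -0.993, 0.0], [0.0, -0.0, -1.0]]
wrist_force: [1.1, 0.7, 0.3]
finger_gap: 0.0003
finger_force: 0.0
```

```bash
python3 - <<'E'
from h import *
p=env.capture("scene")
for q in("short_carton","short_carton_top"):
  for r in env.place_of(p,q)[:3]: print(q,round(r["score"],2),r["point"])
for r in env.masks_of(p,"short_carton")[:3]: print(r["score"],r["extent"])
print(env.get_obs()["wrist_force"])
E
```

```text
short_carton 0.94 [200.2, 221.4]
short_carton 0.79 [244.0, 254.1]
short_carton_top 0.8 [189.9, 195.0]
short_carton_top 0.69 [258.6, 264.6]
[ 0.16190483  0.19287595 -0.78807725]
```

play_rows:
  plan:
    - [[0, 0, 0, 0, 0], [0, 0, 0, 0, 0], [0, 0, 0, 0, 0], [0, 0, 0, -0.03, 0], [0, 0, 0, -0.03, 0]]

```text
t: 11.9
eef_pos: [0.453, -0.2393, 0.3405]
orientation: [[0.993, 0.12, -0.003], [0.12, -0.993, 0.001], [-0.002, -0.002, -1.0]]
wrist_force: [-0.0, -0.7, 0.4]
finger_gap: 0.0002
finger_force: 0.0
```

play_rows:
  plan:
    - [[0, 0, 0, -0.03, 0], [0, -0.03, 0.02, -0.02, 0], [0, -0.03, 0.02, 0, 0], [0, -0.03, 0.02, 0, 0], [0, -0.03, 0.02, 0, 0]]

```text
t: 12.4
eef_pos: [0.3431, -0.3341, 0.3911]
orientation: [[0.993, 0.121, 0.001], [0.121, -0.993, -0.001], [0.001, 0.001, -1.0]]
wrist_force: [-0.3, 0.1, -0.8]
finger_gap: 0.0
finger_force: 0.0
```

play_rows:
  plan:
    - [[0, 0, 0, 0, 0], [0, 0, 0, 0, 0], [0, 0, 0, 0, 0]]

```text
t: 12.7
eef_pos: [0.3445, -0.3331, 0.3907]
orientation: [[0.993, 0.121, 0.0], [0.121, -0.993, 0.0], [0.0, -0.0, -1.0]]
wrist_force: [0.3, -0.4, 0.1]
finger_gap: 0.0001
finger_force: 0.0
```

```bash
python3 - <<'E'
from h import *
p=env.capture("scene")
S=1600;x0,x1,y0,y1=.43,.70,-.31,.08
W=np.array([[x1,y1],[x1,y0],[x0,y0],[x0,y1]]); src=np.float32([proj(p,[*w,.004]) for w in W])
dst=np.float32([[(y1-w[1])*S,(x1-w[0])*S] for w in W])
B=cv2.warpPerspective(p["frame"],cv2.getPerspectiveTransform(src,dst),(624,432),flags=cv2.INTER_CUBIC)
cv2.imwrite("pics/e.png",cv2.resize(B,(790,547),interpolation=cv2.INTER_CUBIC)[:,:,::-1])
E
```

```text
(no output)
```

View pics/e.png

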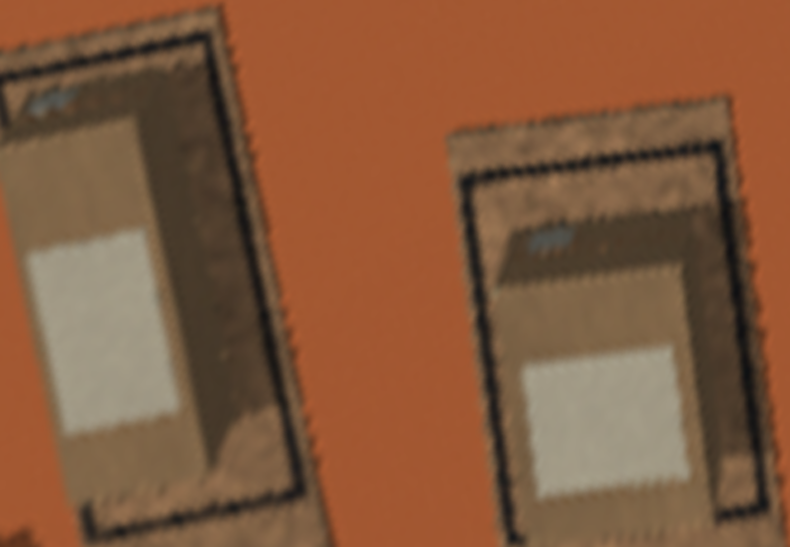

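Both lie flat and the short one has wide margins. The tall one's far margin comes out at about 5 mm, so I check it with a box-silhouette fit.

```bash
python3 - <<'E'
from h import *
from scipy.optimize import minimize
np.set_printoptions(precision=4,suppress=True)
for n in("scene","top"):
  p=env.capture(n)
  for q,D,c0,th0 in(("tall_carton",(.175,.07),(.57,.005),.197),("short_carton",(.125,.09),(.53,-.228),.122)):
    uv=proj(p,[*c0,.025]); best=[a for a in env.masks_of(p,q) if a["mask"][int(uv[1]),int(uv[0])]]
    if not best: print(n,q,"none");continue
    M=cv2.resize(best[0]["mask"].astype(np.float32),None,fx=4,fy=4,interpolation=cv2.INTER_LINEAR)>.5
    def f(v):
        c,s=np.cos(v[2]),np.sin(v[2]);P=[]
        for a in(-1,1):
            for b in(-1,1):
                for z in(.004,.049):
                    X,Y=a*D[0]/2,b*D[1]/2;P.append(proj(p,[v[0]+X*c-Y*s,v[1]+X*s+Y*c,z]))
        P=(np.array(P)+.5)*4-.5
        im=np.zeros(M.shape,np.uint8);cv2.fillConvexPoly(im,cv2.convexHull(np.round(P*16).astype(np.int32)),1,shift=4)
        return 1-(M&(im>0)).sum()/(M|(im>0)).sum()
    r=minimize(f,[*c0,th0],method="Nelder-Mead",options=dict(initial_simplex=np.array([[*c0,th0]]*4)+np.vstack([np.zeros(3),np.diag([.012,.012,.05])])))
    v=r.x;print(n,q,v[:2],"deg",np.degrees(v[2]),"1-IoU",round(r.fun,3),"far end",v[:2]+D[0]/2*np.array([np.cos(v[2]),np.sin(v[2])]))
E
```

```text
scene tall_carton [0.5745 0.0143] deg 11.973622970964247 1-IoU 0.028 far end [0.6601 0.0324]
scene short_carton [ 0.5304 -0.2244] deg 7.308061500692799 1-IoU 0.025 far end [ 0.5924 -0.2164]
top tall_carton [0.5766 0.0124] deg 11.999319064967697 1-IoU 0.059 far end [0.6621 0.0306]
top short_carton [ 0.5317 -0.2264] deg 6.895930018014403 1-IoU 0.081 far end [ 0.5938 -0.2189]
```

The fit puts the tall carton's far margin at about 8 mm and its side margin at about 8 mm. The short one is well inside, and the arm is high and clear. I hand in.

```bash
python3 -c "
from rig import env
print(env.hand_in())"
```

```text
the job is handed in; nothing more can be done
None
```

Both cartons were toppled (tall first) and lie flat inside their outlines, the tall one by my measurement only about 5–8 mm short of the far line; nothing else was touched, the arm is clear, and I handed the job in at about 13 s, with no verdict returned.

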